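# Return a wet printing block through the flap

### The arm

A 7-joint arm with a two-finger parallel gripper is mounted at the origin on the work surface. World frame = base frame: x ahead of the robot, y to its left, z up, the work surface at z = 0. Lengths are in mm, angles in rad, forces in N, time in s.
With the tool pointing down it reaches from about 400 to 875 mm from the base axis. Payload 4.4 kg.
Tool frame: the origin (TCP) lies at the very end of the fingers, on their centre line; the grasp point (between the pads) lies 19 mm behind it (ctrl.pinch_z is the z of the grasp point in the tool frame, in mm); z points along the fingers, x is the direction in which the jaws open and shut, and the axes are right-handed (so a half turn about z gives the same grasp; the last joint's range is limited). The gripper opens to 85 mm and grips with 20 to 120 N. Pads are 22 mm wide; open, the fingers measure 114 mm over their backs; the gripper's body (76 mm by 85 mm) begins 54 mm behind the grasp point. The pads swing forward as they close: fully open they stand 13 mm farther back than shut.
Start: joints at [1.157, 0.628, 0.038, 1.517, -0.027, 0.996, -0.02], TCP at [221.568, -611.086, 231.313] pointing down, gripper open.
Joint ranges: [-3.06, 3.06], [-0.37, 2.12], [-1.25, 1.32], [0.18, 2.47], [-1.1, 4.24], [0.23, 1.98], [-2.94, 2.94]. Speed limits (rad/s): [2.57, 2.57, 3.14, 3.14, 3.14, 3.14, 3.14].

### API

Orientations are given as [roll, pitch, yaw] about the fixed x, y, z axes, in that order (R = Rz(yaw) Ry(pitch) Rx(roll)).
In Python, from cell import sensors, get_image, order, ctrl gives the robot as it stands.
- The arm moves only by the tool arm_command, never from a script. Its argument "rows" is a list that holds one entry, the list of rows, each a list of 6 numbers: the shift along the tool's x, y, z in mm, then the turn, a rotation vector about the tool's x, y, z in degrees. A call has 1 to 20 rows; each row is the pose to reach, as a shift and turn from the pose commanded when the call began, along the tool's axes at that moment; what a row does not reach only later rows make up. A row lasts 1/12 s, in which the tool goes at most 41.7 mm and 7.16 degrees, less where a joint would pass 70% of its speed; a pose out of reach is approached as far as the arm can. A call with a gripper value outside its range is refused whole. "claw" is the opening, from -1 (shut) to 1 (fully open), set as the call begins (left out, the last holds). The fingers move at their own pace and stop on an object; the grip force is fixed at half the most. Time passes only in rows, so rows that repeat a pose let the fingers close. It gives the time, the measured TCP pose, the force and the opening at its end, in the units of the state.
- sensors.read_state(): the state, without advancing time (a new reading comes with each control period).
- get_image(name): name is "side" or "top" or "wrist"; returns a dict with "pixels" (480x640x3 uint8, red, green, blue), "z_map" (480x640 float32, mm along the optical axis (not along the pixel's ray), 0 where there is no reading), "K" (3x3 intrinsics, pixels), "k1" (the pictures are not rectified: a ray, as slopes to the right and down, at radius r is drawn at 1 + k1 r^2 times it, then the intrinsics apply), "pose" (4x4, takes a point from camera to world coordinates). Camera axes: x right, y up, looking along -z (the intrinsics and any distortion apply to the point x, -y, -z); pixel columns grow to the right and rows downward; lengths in mm; the calibration is good to about 2 mm. A picture is of the moment at which its call begins.
- order.finish_job(): hands the job in, once; it reports no verdict.
The state is a dict: "clock": time; "qpos": joint angles; "qd": joint speeds; "tau": joint torques, N m; "eef_pos": TCP position; "tool_rot": TCP orientation; "force": force on the tool from outside, world axes, zero at the start; "torque": the same for the moment, N m; "width": finger opening in mm.
Only numpy, scipy, OpenCV 4.12 (cv2) and the standard library are available. Lean on these libraries where they do the work, as an engineer would, in place of code of your own. Each camera call takes 0.05 s, during which the arm holds its last target.

### The job

The red-banded printing block is still wet with ink and has to go into the dust-free return box. Pick it up, set it down gently, printing face up, on the box's shelf in front of the orange spring flap, lengthwise and pointing at the flap, then push it through the flap until it slides down the chute and the flap has swung shut behind it. Leave the blue-banded block and everything else on the table where they are.

Things in the scene. Friction and masses are not known exactly. Their poses are not given: they have to be found in the camera images.
- red_block: Printing block to be returned: wooden bar 140 (its x) x 56 (its y) x 34 mm (z), painted red all round (sides and a rim on top), the rest of its top light wood with a flat black fish; waxed and smooth. About 0.25 kg. Lies flat on the table, fish up, left or right of the return box. Origin: centre of its underside; z is up out of the printing face. Either end may lead.
- blue_block: The same block with a blue band instead of red, on the other side of the return box: not to be moved.
- station: Return box, fixed, 396 mm long. Origin: at table height under the shut flap; x points from the shelf through the flap into the box (away from the robot, turned up to 0.22 rad), z up. On the robot's side an open, level shelf; behind the flap a box over a chute, from x = -8 to 191 mm, with clear roof and sides and green posts; its roof's top is 71 mm above the shelf's top.
- shelf_mid (a point): On the top surface of the slippery grey shelf (115 mm above the table, x = -205 to -15 mm in the box's frame, 140 mm wide, with 8 mm high rails at both sides, 124 mm apart), on its middle line, 100 mm before the shut flap. A block laid with its middle here lies wholly on the shelf, its leading end 30 mm short of the flap.
- shelf_end (a point): Middle of the shelf's far edge, at shelf height, 15 mm before the shut flap. From here a slippery 25 degree chute, 104 mm wide, runs down to the box's end wall, 185 mm beyond the flap. A block pushed along the shelf tips over this edge once its middle has passed it and then slides down by itself, under the flap: there is no need to reach in through the port.
- flap_hinge (a point): Middle of the flap's hinge line, 61 mm above the shelf's top surface, straight above the shut flap. The flap hangs in the port, the only way into the box: 104 mm wide, 62 mm high above the shelf.
- flap (a joint): Orange flap, 98 mm wide and 61 mm long, hung from its top edge, in rad: 0 is shut (upright), growing to 1.45 as its lower edge swings into the box. A light spring shuts it: about 0.3 N at its lower edge to start it, about 1.3 N when wide open. It opens inwards only.
- dauber_red: Bystander, to be left alone: red dauber, 60 mm across, 80 mm tall, upright. Origin: centre of its underside.
- dauber_black: Bystander, to be left alone: black dauber, 60 mm across, 80 mm tall, upright. Origin: centre of its underside.
- ink_dish: Bystander, to be left alone: white ceramic dish, 90 mm across, 35 mm tall. Origin: centre of its underside.
- wood_bowl: Bystander, to be left alone: light wooden bowl, 80 mm across, 40 mm tall. Origin: centre of its underside.
- spray: Bystander, to be left alone: clear bottle with red cap, 56 mm across, 150 mm tall. Origin: centre of its underside.
- brush: Bystander, to be left alone: brush lying flat, 200 mm long, 42 mm wide, 20 mm high. Origin: its underside, near its middle; x along the handle.
Not all that is in view belongs to the job. Several things look just like the red_block: the one meant starts farthest from the robot's base.

How it is judged:
By the outcome, as a careful person would: the job done as asked, in the order asked, and still so for the second after the job is handed in, with the robot touching nothing.
It also fails if it takes over 51 s, if anything falls off the work surface, if the arm or the gripper's body presses on something with over 40 N, if the wrist force passes 120 N, or if a joint passes its speed limit or range.

## Working session

There is one attempt and no reset: what is moved stays moved. The work goes in short steps, Python scripts to look and compute and a tool call to move; the robot and the scene stay as the last step left them, time stands still between calls to the robot, and variables do not carry over. Pictures are saved under pics/ and viewed, and the job is handed in when it is done.

Besides the shell and the picture viewer there is one more tool, called by a JSON object that holds its "op" and its "data", one argument or row to a line. arm_command: Moves the arm, as the interface text tells. Its arguments: {"type":"object","properties":{"rows":{"type":"array","items":{"type":"array","items":{"type":"array","items":{"type":"number"}}}},"claw":{"type":"number"}},"required":["rows"]}

```bash
ls; mkdir -p pics; cat > h.py <<'E'
import numpy as np, cv2
from cell import sensors,get_image,order,ctrl
def snap(n,f):
    im=get_image(n); cv2.imwrite(f'pics/{f}.png',cv2.cvtColor(im['pixels'],cv2.COLOR_RGB2BGR)); np.savez(f'pics/{f}.npz',**im); return im
def rays(im,uv):
    K=im['K'];uv=np.atleast_2d(uv).astype(float)
    d=np.array([float(im['k1']),0,0,0,0]) 
    p=cv2.undistortPoints(uv.reshape(-1,1,2),K,d,None,None).reshape(-1,2)
    c=np.c_[p[:,0],-p[:,1],-np.ones(len(p))]
    P=im['pose']; return P[:3,3],c@P[:3,:3].T
def onplane(im,uv,z):
    o,d=rays(im,uv); return o+d*((z-o[2])/d[:,2])[:,None]
def depthpt(im,uv):
    o,d=rays(im,uv); uv=np.atleast_2d(uv).astype(int); return o+d*im['z_map'][uv[:,1],uv[:,0]][:,None]
def proj(im,X):
    P=im['pose'];c=(np.atleast_2d(X)-P[:3,3])@P[:3,:3]
    s=np.c_[c[:,0]/-c[:,2],-c[:,1]/-c[:,2]]; r2=(s**2).sum(1,keepdims=True); s=s*(1+float(im['k1'])*r2)
    K=im['K'];return np.c_[K[0,0]*s[:,0]+K[0,2],K[1,1]*s[:,1]+K[1,2]]
E
python3 - <<'E'
from h import *
for n in('top','side','wrist'):
    im=snap(n,n+'0'); print(n,im['K'].tolist(),im['k1'],im['pose'].round(3).tolist())
print(sensors.read_state(),ctrl.pinch_z)
E
```

```text
pics
top [[485.23739489451793, 0.0, 321.9076102452859], [0.0, 485.23739489451793, 237.28610533509445], [0.0, 0.0, 1.0]] -0.10121490253944553 [[0.018, 0.997, -0.071, 417.556], [-1.0, 0.018, 0.006, -74.249], [0.008, 0.071, 0.997, 1401.895], [0.0, 0.0, 0.0, 1.0]]
side [[474.04634429604556, 0.0, 320.6273535170756], [0.0, 474.04634429604556, 241.86865301999188], [0.0, 0.0, 1.0]] -0.022080771813267407 [[-0.847, 0.415, -0.332, 161.945], [-0.531, -0.65, 0.544, 467.143], [0.01, 0.637, 0.771, 891.232], [0.0, 0.0, 0.0, 1.0]]
wrist [[374.6755614253636, 0.0, 317.15413058651], [0.0, 374.6755614253636, 243.39331670215824], [0.0, 0.0, 1.0]] -0.07630449969782051 [[0.341, 0.9, 0.273, 290.728], [-0.94, 0.327, 0.097, -585.941], [-0.002, -0.289, 0.957, 373.695], [0.0, 0.0, 0.0, 1.0]]
{'clock': 0.15, 'qpos': array([ 1.15721468,  0.62913759,  0.03846238,  1.51811699, -0.02698999,
        0.99632004, -0.0199685 ]), 'qd': array([-0.00061078, -0.00264708,  0.00175084, -0.00241814,  0.0010541 ,
       -0.00098999,  0.00044295]), 'tau': array([ 2.42876667e-03, -5.63802052e+01,  1.22821055e+00, -1.93651628e+01,
        1.11731284e-02,  7.41122902e-03,  2.52808343e-05]), 'eef_pos': array([ 221.38874531, -610.63517971,  230.60488292]), 'tool_rot': array([ 3.14156915e+00,  1.46349789e-03, -1.22298859e+00]), 'force': array([ 0.27936068, -0.10051205,  0.03409019]), 'torque': array([0.04953415, 0.01187964, 0.00976594]), 'width': 85.31066907794366} -18.700000000000003
```

View pics/top0.png

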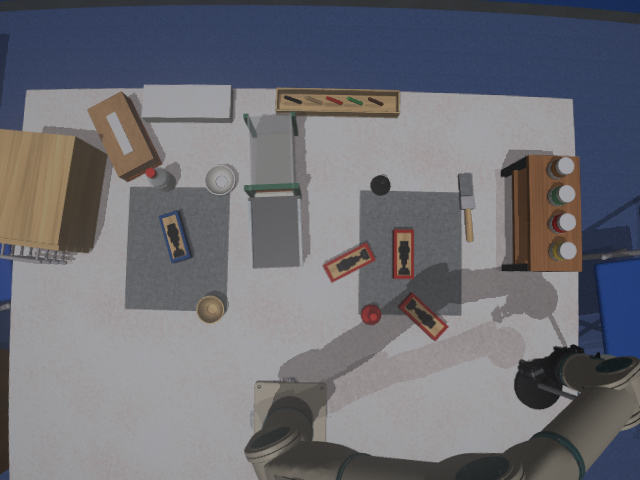

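View pics/side0.png

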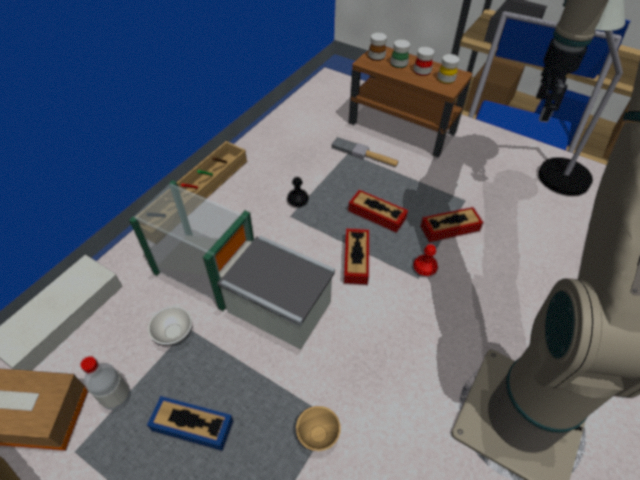

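View pics/wrist0.png

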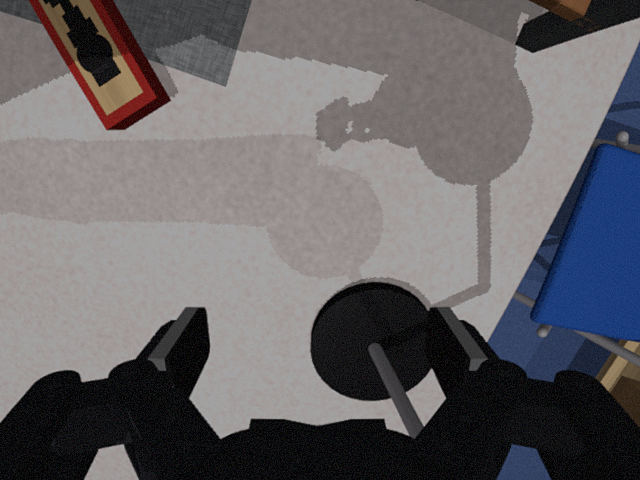

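Top view: three red blocks at about (349,261), (403,253) and (423,316), the blue one at (175,236). The shelf is at (275,230) and the flap and posts at about (272,188). Next I'll measure these.

```bash
cat > m.py <<'E'
from h import *
def load(f): 
    d=np.load(f'pics/{f}.npz'); return {k:d[k] for k in d}
def redblocks(im,ztop=34,amin=200):
    hsv=cv2.cvtColor(im['pixels'],cv2.COLOR_RGB2HSV)
    m=(((hsv[...,0]<8)|(hsv[...,0]>172))&(hsv[...,1]>140)&(hsv[...,2]>60)).astype(np.uint8)
    m=cv2.morphologyEx(m,cv2.MORPH_CLOSE,np.ones((3,3)))
    cs,_=cv2.findContours(m,cv2.RETR_EXTERNAL,cv2.CHAIN_APPROX_NONE)
    out=[]
    for c in cs:
        if cv2.contourArea(c)<amin: continue
        P=onplane(im,c.reshape(-1,2)+0.,ztop)
        r=cv2.minAreaRect(P[:,:2].astype(np.float32)); out.append((c.reshape(-1,2).mean(0),r))
    return out
E
python3 - <<'E'
from m import *
for f in('top0','side0'):
    im=load(f)
    for c,r in redblocks(im):
        b=cv2.boxPoints(r); 
        e=[b[1]-b[0],b[2]-b[1]]; L=max(e,key=np.linalg.norm)
        print(f,c.round(),np.round(r[0],1),np.round(r[1],1),'yaw',np.arctan2(L[1],L[0]).round(3),'dist',np.hypot(*r[0]).round(1))
im=load('top0')
# shelf corners
uv=[(252,195),(252,268),(299,266),(298,195),(275,230),(248,188),(299,188)]
print(onplane(im,uv,115).round(1)); print(depthpt(im,uv).round(1))
im=load('side0'); uv=[(280,290),(250,262),(234,245),(334,272),(305,342)]
print(depthpt(im,uv).round(1))
E
python3 - <<'E'
import cv2
a=cv2.imread('pics/top0.png')[90:290,200:420]; cv2.imwrite('pics/c1.png',cv2.resize(a,None,fx=3.2,fy=2.9,interpolation=cv2.INTER_CUBIC)[:600,:800])
a=cv2.imread('pics/side0.png')[160:380,120:420]; cv2.imwrite('pics/c2.png',cv2.resize(a,None,fx=2.6,fy=2.6,interpolation=cv2.INTER_CUBIC))
E
```

```text
top0 [403. 254.] [ 473.1 -314.8] [133.7  54.3] yaw 0.008 dist 568.3
side0 [356. 256.] [ 441.8 -148.9] [ 54.4 157.2] yaw -1.074 dist 466.2
side0 [444. 233.] [ 305.1 -310.7] [258.  116.9] yaw 1.363 dist 435.4
side0 [378. 210.] [ 468.2 -300. ] [144.   80.5] yaw 0.027 dist 556.0
[[619.  106.9 115. ]
 [423.9 101.4 115. ]
 [431.5 -23.1 115. ]
 [621.2 -16.4 115. ]
 [526.   42.8 115. ]
 [637.8 118.3 115. ]
 [640.2 -18.7 115. ]]
[[620.7 108.4 104.7]
 [423.8 100.5 122. ]
 [431.6 -22.9 109.7]
 [628.4 -14.4  69.6]
 [525.6  42.3 120.2]
 [625.6 107.6 186.3]
 [639.1 -18.9 121.3]]
[[ 4.980e+02  6.640e+01  1.151e+02]
 [ 5.887e+02  4.390e+01  1.163e+02]
 [ 6.315e+02  3.820e+01  1.372e+02]
 [ 4.330e+02 -3.100e+01  1.099e+02]
 [ 4.294e+02  8.500e+01  1.000e-01]]
```

View pics/c1.png

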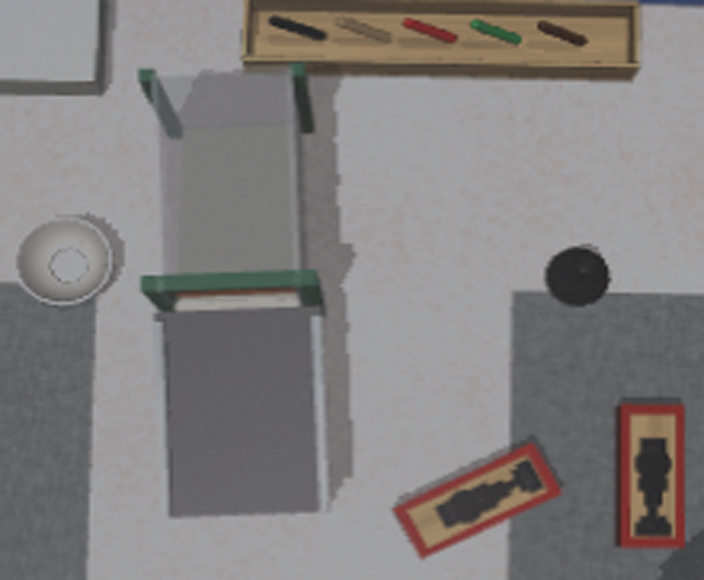

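View pics/c2.png

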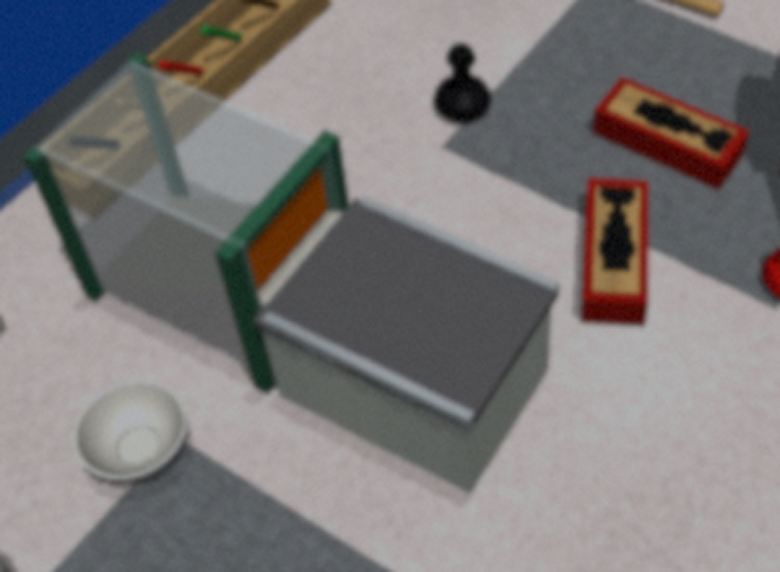

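```bash
cat > st.py <<'E'
from m import *
for f,roi,seed in(('top0',(240,190,310,280),(275,235)),('side0',(205,220,345,345),(275,285))):
    im=load(f); g=cv2.cvtColor(im['pixels'],cv2.COLOR_RGB2GRAY); g=cv2.GaussianBlur(g,(3,3),0)
    m=np.zeros((482,642),np.uint8)
    cv2.floodFill(g,m,seed,0,12,12,cv2.FLOODFILL_MASK_ONLY|cv2.FLOODFILL_FIXED_RANGE|(255<<8))
    m=m[1:-1,1:-1].copy(); m=cv2.morphologyEx(m,cv2.MORPH_OPEN,np.ones((5,5)))
    c=max(cv2.findContours(m,cv2.RETR_EXTERNAL,cv2.CHAIN_APPROX_NONE)[0],key=cv2.contourArea)
    P=onplane(im,c.reshape(-1,2)+0.,115)
    r=cv2.minAreaRect(P[:,:2].astype(np.float32)); b=cv2.boxPoints(r)
    print(f,cv2.boundingRect(c),np.round(r[0],1),np.round(r[1],1),r[2]); print(b.round(1))
    # side line fits
    th=np.deg2rad(r[2]); 
    if r[1][0]<r[1][1]: th+=np.pi/2
    while th>np.pi/2: th-=np.pi
    ax=np.array([np.cos(th),np.sin(th)]); ay=np.array([-ax[1],ax[0]])
    q=P[:,:2]-r[0]; s=q@ax; t=q@ay
    for sg in(1,-1):
        k=(sg*t>45)&(abs(s)<75); A=np.polyfit(s[k],t[k],1); print('side',sg,'yaw',th+np.arctan(A[0]),'off',A[1],k.sum())
    for sg in(1,-1):
        k=(sg*s>60)&(abs(t)<50);print('end',sg,np.median(s[k]),'c',(np.array(r[0])+ax*np.median(s[k])).round(1))
E
python3 st.py
```

```text
top0 (251, 196, 48, 71) [523.   44.4] [186. 122.] 3.372511148452759
[[426.5  99.8]
 [433.7 -22. ]
 [619.4 -11. ]
 [612.3 110.8]]
side 1 yaw 0.07110226393323003 off 59.21921491572274 56
side -1 yaw 0.05918791919778639 off -59.699498713862816 56
end 1 91.5673626790878 c [614.4  49.8]
end -1 -91.5999441489835 c [431.5  39. ]
side0 (226, 239, 106, 83) [516.7  42.8] [200.9 126.9] 3.2930214405059814
[[412.8 100.4]
 [420.1 -26.3]
 [620.6 -14.8]
 [613.3 111.9]]
side 1 yaw 0.06563920394208887 off 54.642795801690674 65
side -1 yaw 0.05781550710205628 off -62.0354176326233 63
end 1 96.72578580879116 c [613.3  48.4]
end -1 -94.61246931538827 c [422.3  37.4]
```

The block at top (403,254), world (473,-315), is the farthest at 568 mm; the other two are about 480 mm away. Shelf yaw is about 0.063. Before moving, I'll check where the lamp stand beside the gripper is.

```bash
python3 - <<'E'
from m import *
im=load('side0')
for uv in [(565,178),(580,150),(595,120),(603,90),(612,50),(614,30),(600,15),(550,20),(500,15),(490,50),(478,85),(552,100),(550,80),(575,40),(455,70),(362,145)]:
    print(uv,depthpt(im,uv).round(0),im['z_map'][uv[1],uv[0]])
im=load('top0')
for uv in [(540,385),(530,365),(545,300),(560,250),(565,195),(515,200),(555,355),(540,395),(525,362),(575,365),(349,261),(423,316)]:
    print(uv,depthpt(im,uv).round(0))
im=load('wrist0')
for uv in [(375,350),(395,390),(415,425),(340,330)]:
    print(uv,depthpt(im,uv).round(0))
for f,b in(('top0',(300,480,460,640)),('side0',(0,220,440,640))):
    a=cv2.imread(f'pics/{f}.png')[b[0]:b[1],b[2]:b[3]]; cv2.imwrite(f'pics/l{f}.png',cv2.resize(a,None,fx=2.7,fy=2.7,interpolation=cv2.INTER_CUBIC))
E
```

```text
(565, 178) [[  96. -696.   20.]] 1282.4866
(580, 150) [[  94. -731.   94.]] 1243.5559
(595, 120) [[  96. -744.  180.]] 1184.4305
(603, 90) [[   55. -2148.  -470.]] 2435.506
(612, 50) [[ 135. -720.  367.]] 1041.0814
(614, 30) [[  138. -1893.   -69.]] 2015.3589
(600, 15) [[ 186. -603.  476.]] 909.924
(550, 20) [[162. 467. 891.]] 0.0
(500, 15) [[  609. -1806.   -95.]] 2144.4666
(490, 50) [[  532. -1419.   -68.]] 1886.9711
(478, 85) [[  524. -1346.  -185.]] 1935.5957
(552, 100) [[  257. -1897.  -466.]] 2362.8582
(550, 80) [[ 225. -585.  330.]] 1025.2396
(575, 40) [[ 209. -573.  431.]] 935.8444
(455, 70) [[ 459. -679.  231.]] 1230.3334
(362, 145) [[ 628. -516.   20.]] 1360.6442
(540, 385) [[ 101. -718.   29.]]
(530, 365) [[ 157. -691.   20.]]
(545, 300) [[ 344. -744.    1.]]
(560, 250) [[ 478. -660.  258.]]
(565, 195) [[ 614. -676.  259.]]
(515, 200) [[ 623. -615.   97.]]
(555, 355) [[ 246. -586.  381.]]
(540, 395) [[  69. -723.   19.]]
(525, 362) [[ 215. -558.  289.]]
(575, 365) [[ 241. -582.  472.]]
(349, 261) [[ 449. -161.   32.]]
(423, 316) [[ 297. -372.   31.]]
(375, 350) [[ 104. -718.   32.]]
(395, 390) [[ 104. -728.   92.]]
(415, 425) [[ 105. -737.  134.]]
(340, 330) [[ 109. -677.   22.]]
```

View pics/lside0.png

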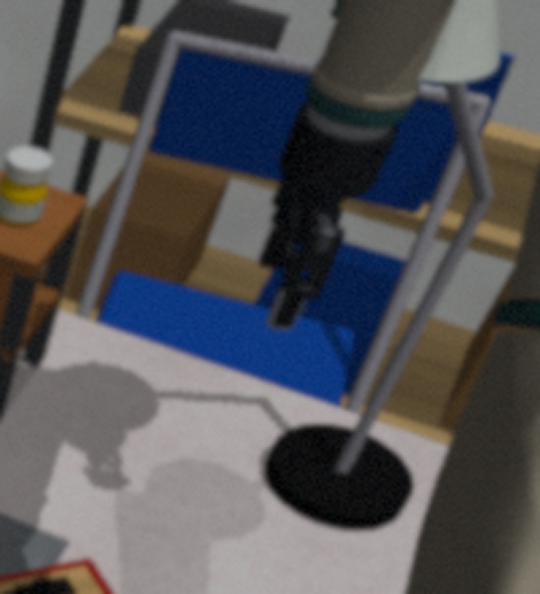

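View pics/ltop0.png

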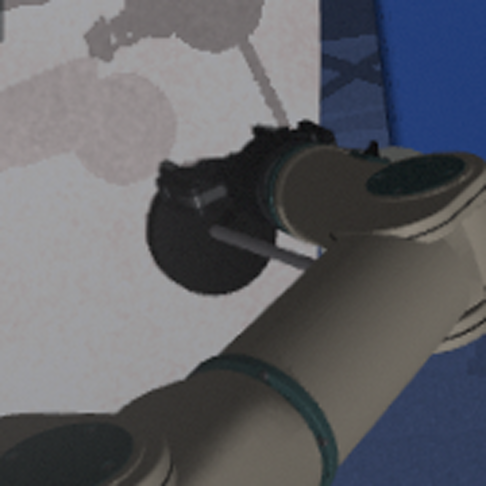

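The lamp stands at y of about -720 and below, so moving +x and +y is clear of it. Now to a hover over the block at z of about 160.

{"op": "arm_command", "data": {
  "rows": [
    [[-4,-7,1,0,0,0.4],[-14,-24,5,0,0,1.4],[-28,-50,10,0,0,3],[-46,-80,17,0,0,5],[-64,-112,23,0,0,7],[-82,-144,30,0,0,9],[-100,-176,36,0,0,11],[-118,-208,43,0,0,13],[-136,-240,50,0,0,14.5],[-154,-270,56,0,0,16],[-170,-298,62,0,0,17.5],[-182,-320,66,0,0,18.6],[-189,-331,69,0,0,19.2],[-192.5,-337,70,0,0,19.5],[-192.5,-337,70,0,0,19.5],[-192.5,-337,70,0,0,19.5]]
  ],
  "claw": 1
}}

```text
clock: 1.48
eef_pos: [472.3, -315.7, 161.4]
tool_rot: [3.141, -0.001, -1.563]
force: [-0.8, -0.8, 0.2]
width: 85.6
```

```bash
python3 - <<'E'
from m import *
s=sensors.read_state(); print(s['clock'],s['eef_pos'],s['tool_rot'],s['force'])
for f in('wrist','top'):
    im=snap(f,f+'1')
    for c,r in redblocks(im):
        b=cv2.boxPoints(r); e=[b[1]-b[0],b[2]-b[1]]; L=max(e,key=np.linalg.norm)
        print(f,c.round(),np.round(r[0],1),np.round(r[1],1),'yaw',np.arctan2(L[1],L[0]).round(3))
E
```

```text
1.4833 [ 472.32410515 -315.70774558  161.41588784] [ 3.14118404e+00 -5.99745955e-04 -1.56340612e+00] [-0.77908024 -0.77348846  0.21994121]
wrist [222. 402.] [ 315.6 -235.4] [62.5 53.4] yaw 0.514
wrist [358. 388.] [ 318.3 -359.4] [120.   67.8] yaw 0.833
wrist [129. 255.] [ 450. -165.] [ 55.5 151.8] yaw -1.076
wrist [316. 222.] [ 474.3 -314.9] [139.2  55.8] yaw 0.011
top [371. 315.] [ 299.9 -224.6] [47.6 50.7] yaw -1.557
```

View pics/wrist1.png

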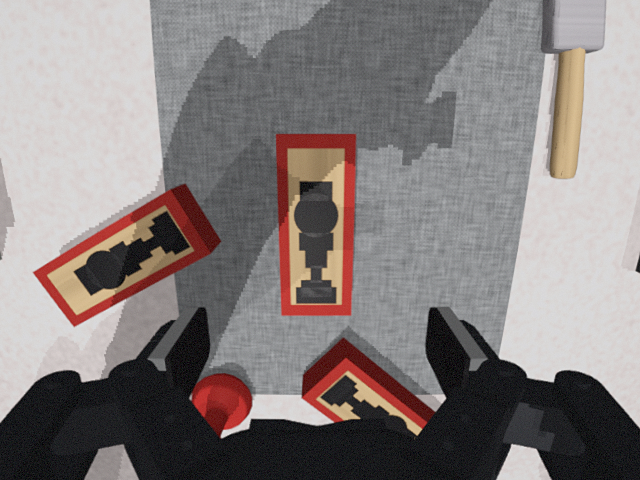

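The wrist view shows the target block in the middle at (316,222), with rim 139 x 56 mm, as it should be. The red neighbour is at (129,255), clear of the fingers. Now descending.

{"op": "arm_command", "data": {
  "rows": [
    [[-0.8,-2,5,0,0,0],[-0.8,-2,20,0,0,0],[-0.8,-2,42,0,0,0],[-0.8,-2,66,0,0,0],[-0.8,-2,90,0,0,0],[-0.8,-2,112,0,0,0],[-0.8,-2,130,0,0,0],[-0.8,-2,143,0,0,0],[-0.8,-2,150,0,0,0],[-0.8,-2,154,0,0,0],[-0.8,-2,155,0,0,0],[-0.8,-2,155,0,0,0]]
  ],
  "claw": 0.7
}}

```text
clock: 2.58
eef_pos: [475.1, -314.9, 6.8]
tool_rot: [-3.141, -0.001, -1.564]
force: [0.7, 0.3, -0.6]
width: 72.4
```

{"op": "arm_command", "data": {
  "rows": [
    [[0,0,0,0,0,0],[0,0,0,0,0,0],[0,0,0,0,0,0],[0,0,0,0,0,0],[0,0,0,0,0,0],[0,0,0,0,0,0],[0,0,0,0,0,0],[0,0,0,0,0,0]]
  ],
  "claw": -1
}}

```text
clock: 3.25
eef_pos: [475.5, -314.9, 7.4]
tool_rot: [-3.14, -0.001, -1.563]
force: [0.2, -0.9, 6.0]
width: 55.0
```

{"op": "arm_command", "data": {
  "rows": [
    [[0,0,-2,0,0,0],[0,0,-6,0,0,0],[0,0,-14,0,0,0],[0,0,-26,0,0,0],[0,0,-42,0,0,0],[0,0,-62,0,0,0],[0,0,-84,0,0,0],[0,0,-108,0,0,0],[0,0,-132,0,0,0],[0,0,-156,0,0,0],[0,0,-176,0,0,0],[0,0,-190,0,0,0],[0,0,-198,0,0,0],[0,0,-200,0,0,0],[0,0,-200,0,0,0],[0,0,-200,0,0,0]]
  ]
}}

```text
clock: 4.58
eef_pos: [474.2, -314.0, 205.7]
tool_rot: [3.14, 0.001, -1.563]
force: [-0.5, -0.4, -3.3]
width: 55.0
```

```bash
python3 - <<'E'
from m import *
s=sensors.read_state(); print(s['clock'],s['eef_pos'],s['tool_rot'],s['force'],s['width'])
im=snap('wrist','wrist2'); im2=snap('side','side2')
E
```

```text
4.5833 [ 474.18371439 -313.96984443  205.65488295] [ 3.14030499e+00  9.07485788e-04 -1.56329093e+00] [-0.48653274 -0.3598466  -3.32139491] 55.03646778286878
```

View pics/wrist2.png

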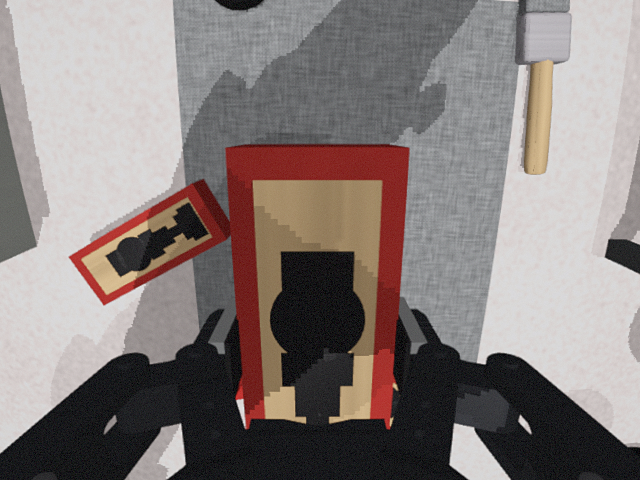

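View pics/side2.png

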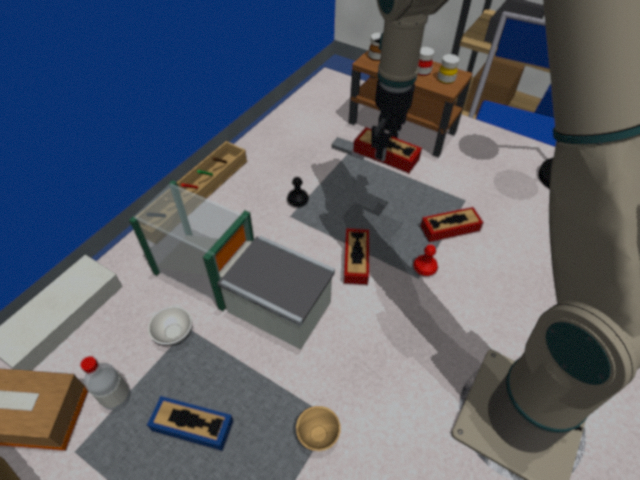

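The block is held level, fish up, and its force reading is about right. Carrying it over the shelf.

{"op": "arm_command", "data": {
  "rows": [
    [[-3,-0.5,0,0,0,0],[-12,-2,0,0,0,-0.1],[-28,-5,0,0,0,-0.3],[-49,-8,0,0,0,-0.5],[-74,-13,0,0,0,-0.7],[-101,-17,0,0,0,-0.9],[-129,-22,0,0,0,-1.2],[-157,-27,0,0,0,-1.4],[-185,-31,0,0,0,-1.7],[-213,-36,0,0,0,-1.9],[-241,-41,0,0,0,-2.2],[-268,-45,0,0,0,-2.4],[-293,-50,0,0,0,-2.6],[-315,-54,0,0,0,-2.8],[-333,-57,0,0,0,-3],[-346,-59,0,0,0,-3.1],[-354,-60,0,0,0,-3.2],[-357.5,-60.5,0,0,0,-3.2],[-357.5,-60.5,0,0,0,-3.2],[-357.5,-60.5,0,0,0,-3.2]]
  ]
}}

```text
clock: 6.35
eef_pos: [532.4, 42.3, 206.3]
tool_rot: [3.141, -0.001, -1.509]
force: [0.1, -0.1, -2.5]
width: 55.0
```

```bash
python3 - <<'E'
from m import *
s=sensors.read_state(); print(s['clock'],s['eef_pos'],s['tool_rot'],s['force'],s['width'])
im=snap('wrist','wrist3'); im2=snap('side','side3'); snap('top','top3')
E
```

```text
6.35 [532.43056702  42.31672132 206.28747393] [ 3.14128755e+00 -8.60295832e-04 -1.50881416e+00] [ 0.14373057 -0.05041652 -2.48926505] 55.0004106864288
```

View pics/wrist3.png

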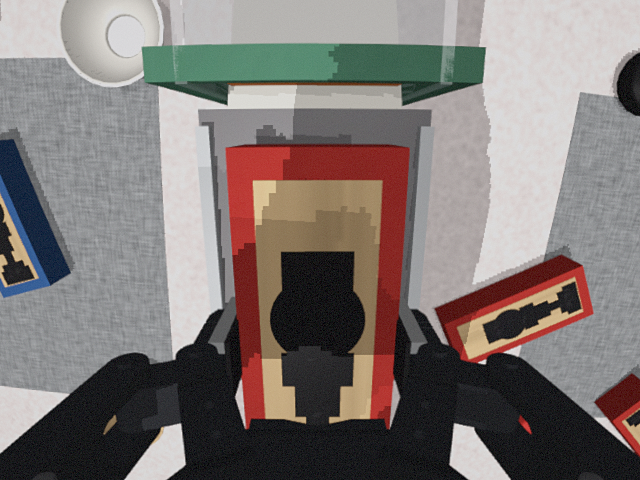

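View pics/side3.png

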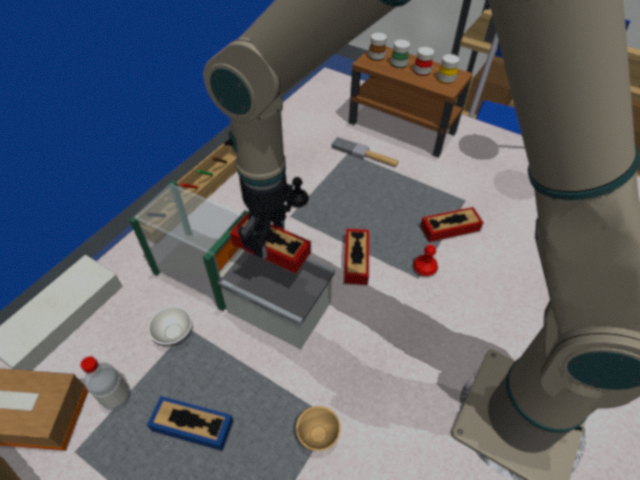

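Wrist view: the block is above the shelf, with the shelf's far edge running from (198,110) to (432,110) and the rails at about (205,125) and (430,125). I'll measure those in world coordinates.

```bash
python3 - <<'E'
from m import *
im=load('wrist3')
e=onplane(im,[(198.5,110),(431.5,110)],115); print('shelf end corners',e.round(1),'mid',e.mean(0).round(1),'w',np.linalg.norm(e[0]-e[1]))
r=onplane(im,[(201,127),(219,310),(431,127),(408,310)],123); print('rails outer top',r.round(1))
p=onplane(im,[(143,47),(485,47)],186); print('frame top far',p.round(1))
print(np.arctan2(*(e[1]-e[0])[:2]), )
E
```

```text
shelf end corners [[614.2 118.4 115. ]
 [622.8 -21.1 115. ]] mid [618.5  48.7 115. ] w 139.7423001505823
rails outer top [[604.4 114.6 123. ]
 [486.8 105.3 123. ]
 [612.8 -19.7 123. ]
 [494.7 -21.6 123. ]]
frame top far [[635.7 119.6 186. ]
 [644.3 -19.5 186. ]]
3.079534966876422
```

{"op": "arm_command", "data": {
  "rows": [
    [[-1,-1,3,0,0,0],[-1,-1,11,0,0,0],[-1,-1,22,0,0,0],[-1,-1,35,0,0,0],[-1,-1,48,0,0,0],[-1,-1,59,0,0,0],[-1,-1,68,0,0,0],[-1,-1,74,0,0,0],[-1,-1,78,0,0,0],[-1,-1,80,0,0,0],[-1,-1,80,0,0,0],[-1,-1,80,0,0,0]]
  ]
}}

```text
clock: 7.5
eef_pos: [533.9, 44.6, 126.6]
tool_rot: [-3.141, 0.0, -1.508]
force: [-0.4, -0.0, -2.5]
width: 54.9
```

{"op": "arm_command", "data": {
  "rows": [
    [[0,0,0.4,0,0,0],[0,0,0.8,0,0,0],[0,0,1.2,0,0,0],[0,0,1.6,0,0,0],[0,0,2,0,0,0],[0,0,2,0,0,0],[0,0,2,0,0,0]]
  ]
}}

```text
clock: 8.08
eef_pos: [533.5, 44.6, 124.3]
tool_rot: [-3.142, 0.0, -1.507]
force: [0.2, 0.8, -2.2]
width: 55.4
```

{"op": "arm_command", "data": {
  "rows": [
    [[0,0,0.3,0,0,0],[0,0,0.6,0,0,0],[0,0,0.9,0,0,0],[0,0,1.2,0,0,0],[0,0,1.2,0,0,0],[0,0,1.2,0,0,0]]
  ]
}}

```text
clock: 8.58
eef_pos: [533.5, 44.6, 123.1]
tool_rot: [3.142, -0.0, -1.508]
force: [-0.7, 0.2, -1.9]
width: 54.8
```

{"op": "arm_command", "data": {
  "rows": [
    [[0,0,0.2,0,0,0],[0,0,0.4,0,0,0],[0,0,0.6,0,0,0],[0,0,0.8,0,0,0],[0,0,0.8,0,0,0],[0,0,0.8,0,0,0]]
  ]
}}

```text
clock: 9.08
eef_pos: [533.7, 44.6, 122.4]
tool_rot: [-3.141, 0.0, -1.507]
force: [0.1, 0.6, -1.3]
width: 55.0
```

{"op": "arm_command", "data": {
  "rows": [
    [[0,0,0.2,0,0,0],[0,0,0.4,0,0,0],[0,0,0.6,0,0,0],[0,0,0.8,0,0,0],[0,0,0.8,0,0,0],[0,0,0.8,0,0,0]]
  ]
}}

```text
clock: 9.58
eef_pos: [534.2, 44.6, 122.4]
tool_rot: [-3.14, 0.0, -1.508]
force: [-1.3, 1.0, 6.2]
width: 55.1
```

Contact: the vertical force went from -2.5 to +6 N, so the block is on the shelf. Opening just enough to clear it.

{"op": "arm_command", "data": {
  "rows": [
    [[0,0,0,0,0,0],[0,0,0,0,0,0],[0,0,0,0,0,0],[0,0,0,0,0,0]]
  ],
  "claw": 0.6
}}

```text
clock: 9.92
eef_pos: [533.5, 44.6, 121.4]
tool_rot: [3.141, -0.0, -1.508]
force: [0.1, 0.4, -0.7]
width: 68.0
```

{"op": "arm_command", "data": {
  "rows": [
    [[0,0,-3,0,0,0],[0,0,-10,0,0,0],[0,0,-20,0,0,0],[0,0,-34,0,0,0],[0,0,-50,0,0,0],[0,0,-64,0,0,0],[0,0,-75,0,0,0],[0,0,-80,0,0,0],[0,0,-80,0,0,0]]
  ]
}}

```text
clock: 10.67
eef_pos: [534.6, 44.6, 203.4]
tool_rot: [-3.138, 0.0, -1.508]
force: [-0.3, 0.1, -0.9]
width: 68.0
```

```bash
python3 - <<'E'
from m import *
s=sensors.read_state(); print(s['clock'],s['eef_pos'],s['tool_rot'],s['force'],s['width'])
im=snap('wrist','wrist4')
for c,r in redblocks(im,149):
    b=cv2.boxPoints(r); e=[b[1]-b[0],b[2]-b[1]]; L=max(e,key=np.linalg.norm)
    print(c.round(),np.round(r[0],1),np.round(r[1],1),'yaw',np.arctan2(L[1],L[0]).round(3))
E
```

```text
10.6667 [534.57589723  44.64581731 203.392032  ] [-3.13812229e+00  2.77368630e-04 -1.50751168e+00] [-0.25488904  0.08433741 -0.92701813] 67.95546561480961
[626. 413.] [ 436.9 -188.4] [64. 32.] yaw 0.886
[528. 313.] [511.3 -79.3] [48.  90.2] yaw -1.077
[317. 256.] [533.1  44.2] [140.   56.2] yaw 0.065
```

View pics/wrist4.png

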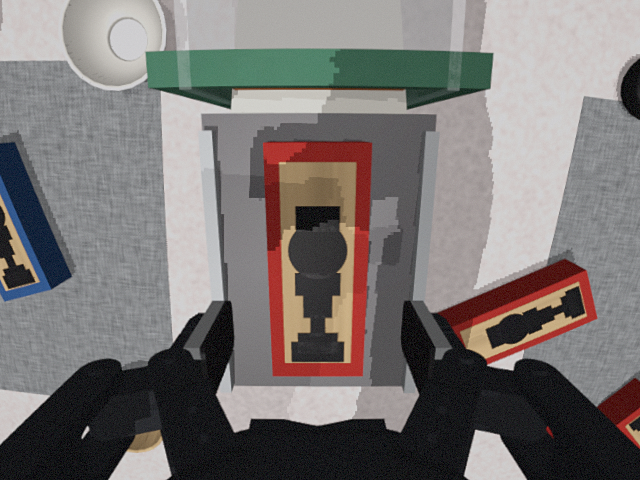

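The block lies at (533,44) with yaw 0.065, central on the shelf, fish up. I'll move back behind it, with the fingers about 30 mm apart so they give two contact points.

{"op": "arm_command", "data": {
  "rows": [
    [[0,3,0,0,0,0],[0,12,0,0,0,0],[0,28,0,0,0,0],[0,50,0,0,0,0],[0,72,0,0,0,0],[0,91,0,0,0,0],[0,104,0,0,0,0],[0,111,2,0,0,0],[0,112,10,0,0,0],[0,112,22,0,0,0],[0,112,36,0,0,0],[0,112,50,0,0,0],[0,112,62,0,0,0],[0,112,72,0,0,0],[0,112,79,0,0,0],[0,112,81,0,0,0],[0,112,81,0,0,0],[0,112,81,0,0,0]]
  ],
  "claw": -0.3
}}

```text
clock: 12.22
eef_pos: [422.1, 37.5, 120.5]
tool_rot: [-3.141, -0.0, -1.508]
force: [0.0, -0.2, -0.7]
width: 29.8
```

```bash
python3 - <<'E'
from m import *
s=sensors.read_state(); print(s['clock'],s['eef_pos'],s['tool_rot'],s['force'],s['width'])
im=snap('wrist','wrist5'); snap('side','side5')
E
```

```text
12.2167 [422.12552021  37.45696213 120.50950524] [-3.14127557e+00 -3.53263778e-05 -1.50760688e+00] [ 0.01432061 -0.15444255 -0.74670818] 29.777832389603724
```

View pics/wrist5.png

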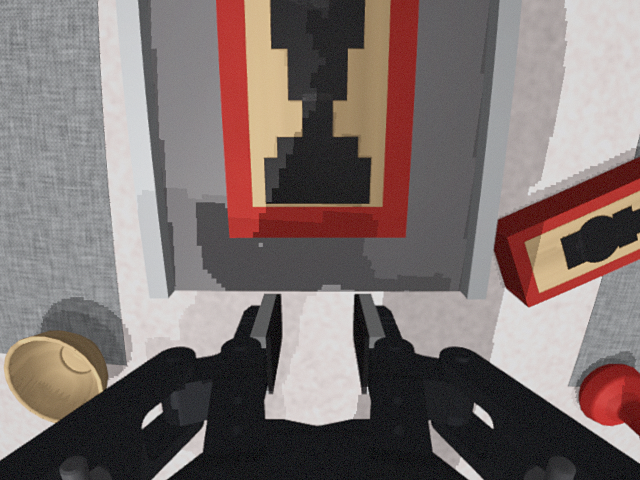

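View pics/side5.png

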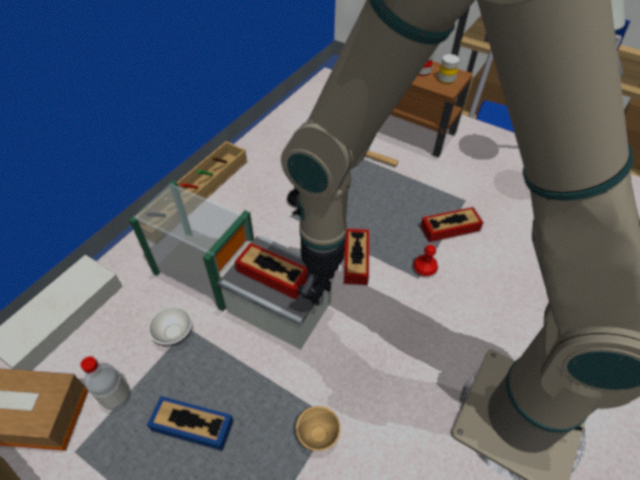

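Both views show the fingers behind the block's trailing end with a gap of about 30 mm. Pushing along tool -y, slowly.

{"op": "arm_command", "data": {
  "rows": [
    [[0,-3,0,0,0,0],[0,-9,0,0,0,0],[0,-15,0,0,0,0],[0,-20,0,0,0,0],[0,-24,0,0,0,0],[0,-28,0,0,0,0],[0,-32,0,0,0,0],[0,-37,0,0,0,0],[0,-42,0,0,0,0],[0,-47,0,0,0,0],[0,-52,0,0,0,0],[0,-57,0,0,0,0],[0,-62,0,0,0,0],[0,-67,0,0,0,0],[0,-72,0,0,0,0],[0,-77,0,0,0,0],[0,-81,0,0,0,0],[0,-84,0,0,0,0],[0,-85,0,0,0,0],[0,-85,0,0,0,0]]
  ]
}}

```text
clock: 13.98
eef_pos: [507.1, 42.9, 120.5]
tool_rot: [-3.141, -0.0, -1.507]
force: [-0.1, 0.4, 0.1]
width: 30.1
```

```bash
python3 - <<'E'
from m import *
s=sensors.read_state(); print(s['clock'],s['eef_pos'],s['tool_rot'],s['force'],s['width'])
im=snap('wrist','wrist6'); snap('side','side6')
E
```

```text
13.9833 [507.13869562  42.89766822 120.50808317] [-3.14083411e+00 -2.52136124e-05 -1.50744919e+00] [-0.09586121  0.37362817  0.14648978] 30.074062915229035
```

View pics/wrist6.png

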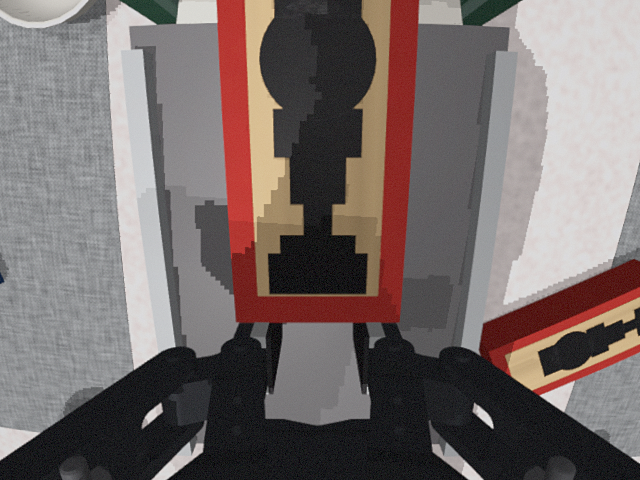

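View pics/side6.png

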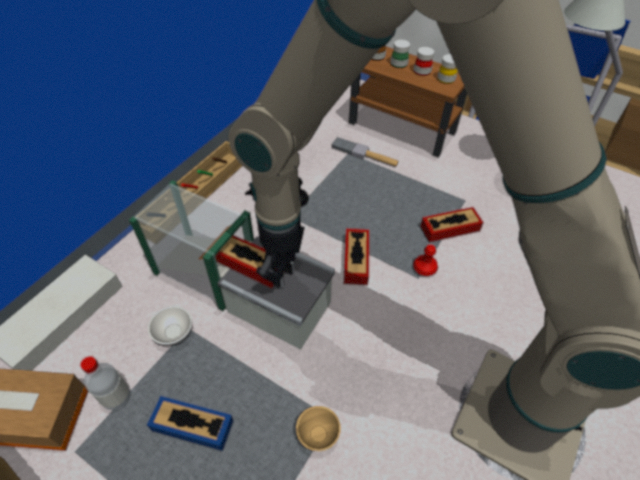

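The block is straight and its front is under the flap. Pushing on past the tipping point.

{"op": "arm_command", "data": {
  "rows": [
    [[0,-2,0,0,0,0],[0,-6,0,0,0,0],[0,-10,0,0,0,0],[0,-14,0,0,0,0],[0,-18,0,0,0,0],[0,-22,0,0,0,0],[0,-26,0,0,0,0],[0,-30,0,0,0,0],[0,-34,0,0,0,0],[0,-38,0,0,0,0],[0,-41,0,0,0,0],[0,-43,0,0,0,0],[0,-44,0,0,0,0],[0,-44,0,0,0,0],[0,-44,0,0,0,0]]
  ]
}}

```text
clock: 15.33
eef_pos: [550.4, 45.6, 120.5]
tool_rot: [3.141, -0.0, -1.508]
force: [-0.1, 0.5, 0.9]
width: 29.6
```

```bash
python3 - <<'E'
from m import *
s=sensors.read_state(); print(s['clock'],s['eef_pos'],s['tool_rot'],s['force'],s['width'])
im=snap('wrist','wrist7'); snap('side','side7')
E
```

```text
15.3333 [550.40090005  45.61623974 120.47879431] [ 3.14141147e+00 -1.39007340e-05 -1.50756750e+00] [-0.09962257  0.47561406  0.91370926] 29.58646620342972
```

View pics/wrist7.png

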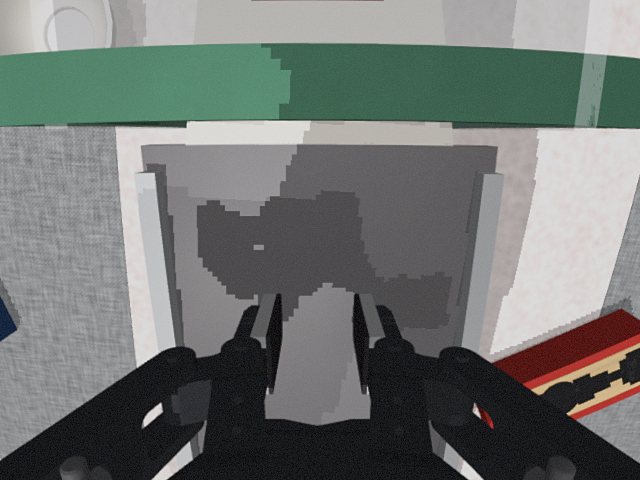

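View pics/side7.png

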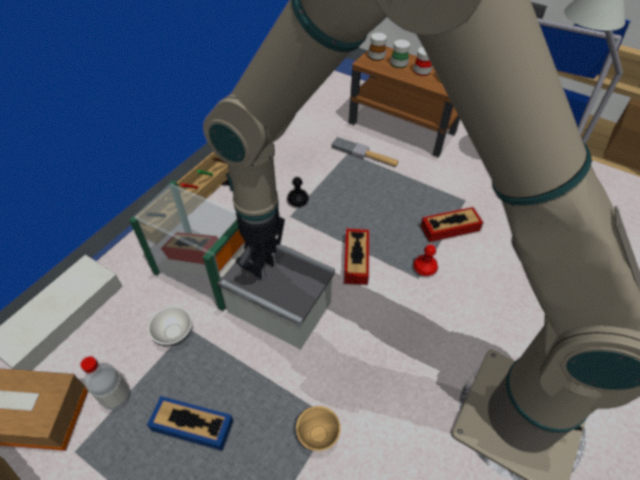

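The block has slid down the chute: the shelf is empty, and the block shows through the clear box side at about (190,245). I'll withdraw and check the flap.

{"op": "arm_command", "data": {
  "rows": [
    [[0,5,-1,0,0,0],[0,16,-5,0,0,0],[0,32,-14,0,0,0],[0,50,-28,0,0,0],[0,68,-46,0,0,0],[0,84,-64,0,0,0],[0,96,-82,0,0,0],[0,104,-98,0,0,0],[0,108,-110,0,0,0],[0,110,-118,0,0,0],[0,110,-120,0,0,0],[0,110,-120,0,0,0],[0,110,-120,0,0,0],[0,110,-120,0,0,0]]
  ]
}}

```text
clock: 16.6
eef_pos: [440.5, 38.6, 239.8]
tool_rot: [3.14, -0.0, -1.508]
force: [-0.2, 0.5, 0.1]
width: 29.9
```

```bash
python3 - <<'E'
from m import *
s=sensors.read_state(); print(s['clock'],s['eef_pos'],s['force'],s['qd'].round(3))
snap('top','top8'); snap('side','side8'); snap('wrist','wrist8')
a=cv2.imread('pics/side8.png')[160:380,120:420]; cv2.imwrite('pics/c8.png',cv2.resize(a,None,fx=2.6,fy=2.6,interpolation=cv2.INTER_CUBIC))
a=cv2.imread('pics/top8.png')[90:290,120:420]; cv2.imwrite('pics/d8.png',cv2.resize(a,None,fx=2.6,fy=2.6,interpolation=cv2.INTER_CUBIC))
E
```

```text
16.6 [440.50432608  38.61820305 239.75176449] [-0.23097003  0.48999796  0.1125984 ] [ 0.001  0.002  0.001 -0.001  0.001  0.002 -0.001]
```

View pics/c8.png

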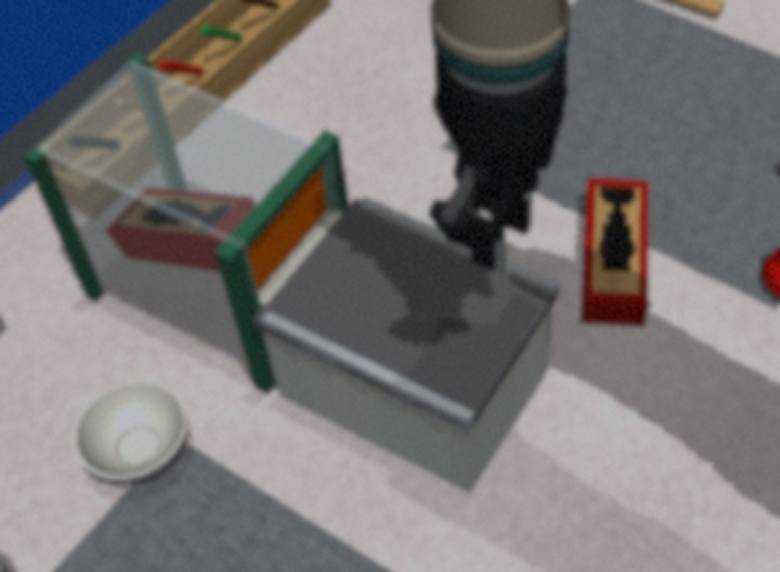

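View pics/d8.png

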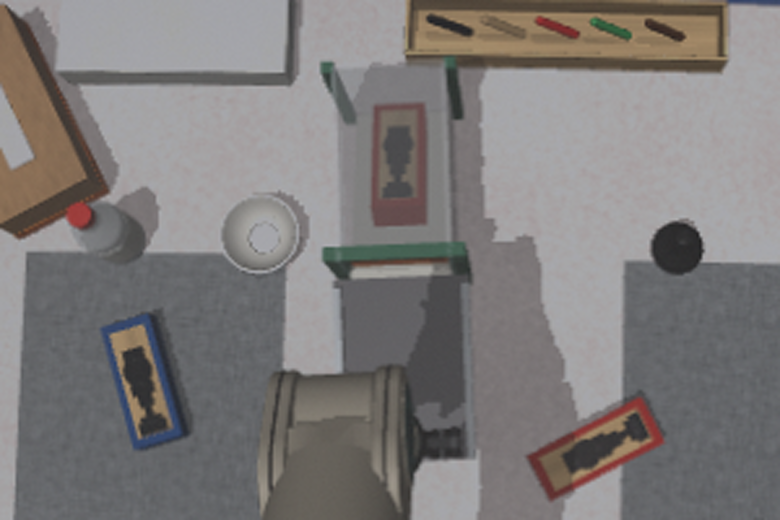

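View pics/wrist8.png

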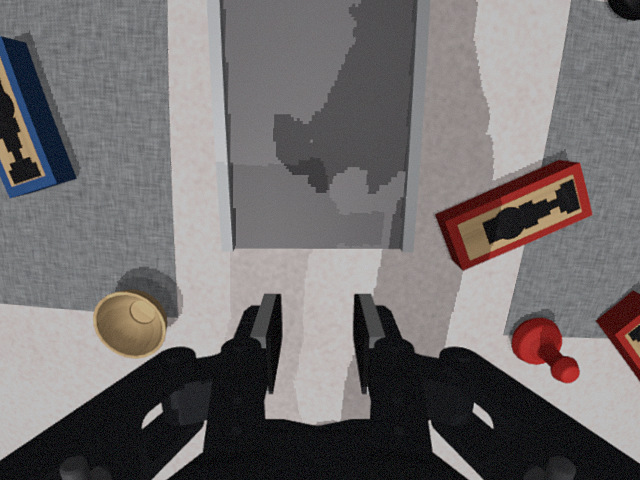

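The block lies fish up at the bottom of the chute, behind the upright flap, and the robot is clear. Handing in.

```bash
python3 -c "
from cell import order; print(order.finish_job())"
```

```text
the job is handed in; nothing more can be done
None
```

The red-banded block is in the return box, and I handed the job in at about 16.6 s on the robot's clock.

- **Which block:** I took the red block farthest from the base, 568 mm away. The other two were about 480 mm away.
- **Placing:** I set it down fish up on the shelf, with about 9 N of contact. It was measured at (533, 44) mm with yaw 0.065, and the shelf's axis measured about 0.06.
- **Pushing:** I pushed it straight through the flap from behind with two finger contacts until it tipped and slid down.

**Last checks:**
- The top and side views show the block fish up in the chute, the orange flap upright in its port as at the start, and the shelf empty.
- The blue block and the other things in view looked to be where they started. I judged this by eye and did not re-measure them. The brush was not in the last close-ups I viewed.
- The gripper was about 125 mm above the shelf and touching nothing.

No check failed. The first side-view estimate of the shelf's position differed from the top view by 2–5 mm. I placed by the top view and confirmed it with the wrist camera, which agreed to about 1 mm.

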